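# Weigh the red tin on the sprung hook at the coffee table

## Robot

A 7-joint arm with a two-finger parallel gripper is mounted at the origin on the work surface. World frame = base frame: x ahead of the robot, y to its left, z up, the work surface at z = 0. Lengths are in m, angles in degrees, forces in N, time in s.
With the tool pointing down it reaches from about 0.425 to 0.875 m from the base axis. Payload 4.7 kg.
Tool frame: the origin (TCP) lies between the finger pads; the fingertips stand 14 mm ahead of it and the grasp point (between the pads) lies 5 mm behind it (env.tip_reach is the distance from the TCP to the fingertips, in m); z points along the fingers, y is the direction in which the jaws open and shut (so a half turn about z gives the same grasp; the last joint's range is limited). The gripper opens to 87 mm and grips with 3 to 60 N. Pads are 19 mm wide; open, the fingers measure 117 mm over their backs; the gripper's body (75 mm by 190 mm) begins 51 mm behind the grasp point.
Start: joints at [75.292, 18.392, -4.016, 83.108, 1.295, 78.541, -3.26], TCP at [0.174, -0.626, 0.237] pointing down, gripper open.
Joint ranges: [-163.93, 163.93], [-17.29, 119.83], [-79.2, 71.16], [3.27, 140.29], [-89.18, 269.18], [5.43, 117.66], [-154.24, 154.24]. Speed limits (degrees/s): [147.25, 147.25, 180, 180, 180, 180, 180].

## Interface

Orientations are given as [roll, pitch, yaw] about the fixed x, y, z axes, in that order (R = Rz(yaw) Ry(pitch) Rx(roll)).
In Python, from cell import env gives the robot as it stands. The module is installed in compiled form; this text tells all that it offers.
- The arm moves only by the shell command python3 -m pendant 'ROWS' [FORCE]. ROWS is JSON, a list of rows, each an object of numbers: "rx", "ry", "rz": the turn, a rotation vector about the tool's x, y, z in degrees; "tx", "ty", "tz": the shift along the tool's x, y, z in mm; "jaw": the finger opening in mm, from 0 to 87. In form: [{"rx": .., "ry": .., "rz": .., "tx": .., "ty": .., "tz": .., "jaw": ..}, ...]. A call has 1 to 20 rows; each row shifts and turns the commanded pose from where the row before left it, along the tool's axes as they then stand; what a row does not reach is not made up. A row lasts 1/12 s, in which the tool goes at most 41.7 mm and 7.16 degrees, less where a joint would pass 70% of its speed; a pose out of reach is approached as far as the arm can. A call with a gripper value outside its range is refused whole. The fingers move at their own pace and stop on an object; FORCE is the grip in N (left out, the last holds). Time passes only in rows, so rows that do not move let the fingers close. It gives the time, the measured TCP pose, the force and the opening at its end, in the units of the state.
- env.get_obs(): the state, without advancing time (a new reading comes with each control period).
- env.read_camera(name): name is "scene" or "top" or "wrist"; returns a dict with "img" (400x640x3 uint8, red, green, blue), "range_z" (400x640 float32, m along the optical axis (not along the pixel's ray), 0 where there is no reading), "vertical_fov" (degrees; the focal length in pixels is half the picture's height over the tangent of half this angle, whatever the lens; pixels are square), "cx", "cy" (the principal point, pixels), "distortion" ([k1, k2, p1, p2, k3] as OpenCV has them; the pictures are not rectified), "world_to_cam" (4x4, takes a point from world to camera coordinates). Camera axes: x right, y up, looking along -z (the intrinsics and any distortion apply to the point x, -y, -z); pixel columns grow to the right and rows downward; lengths in m; the calibration is good to about 2 mm. A picture is of the moment at which its call begins.
- env.sign_off(): hands the job in, once; it reports no verdict.
The state is a dict: "time_s": time; "qpos": joint angles; "joint_velocities": joint speeds; "effort": joint torques, N m; "tool_pos": TCP position; "tool_rot": TCP orientation; "force": force on the tool from outside, world axes, zero at the start; "wrist_torque": the same for the moment, N m; "grip_width": finger opening in m.
Only numpy, scipy, OpenCV 4.12 (cv2) and the standard library are available. Lean on these libraries where they do the work, as an engineer would, in place of code of your own. Each camera call takes 0.05 s, during which the arm holds its last target.

## Task

Check how full the red-lidded tin is: pick it up by its handle, hang the handle over the sprung weighing hook and lower it until the spring carries it, without dropping it or forcing the hook down to its bottom stop. Let go and wait until the tin hangs still in the dip of the hook. Leave the green-lidded tin where it stands.

Things in the scene. Friction and masses are not known exactly. Their poses are not given: they have to be found in the camera images.
- red_grip (a point): Loose steel tin, red lid and handle: 79 mm across, 78 mm high to the lid, 0.29-0.39 kg. Stiff handle on the lid: two flat uprights, 49 mm over their outer faces (grip these), 39 mm apart, 12 mm wide, joined by an 8 mm bar. Point: middle of the opening, 108 mm above the underside, 30 above the lid; bar's underside 26, handle's top 34 above it. z up, y along the bar, x through the opening.
- green_grip (a point): A second tin of the same make and size, with a green lid and green handle; it is to stay where it stands. The point and its axes are as for the red tin.
- seat (a point): Bottom of the dip of the sprung hook, where a bar's underside rests; 235 mm up unloaded, sinks with the hook. Level 10 mm steel rod on a grey stand (column 140 mm off, 321 high; base 250x130x18 under the hook). x: along the rod to the column, z up. Free end 33 mm towards -x (roughly at the robot), yellow, turned up to 20 mm above the point; rod's lowest part 11 mm below it.
- hook (a joint): How far the hook has dipped, in m: 0 unloaded (top), growing downwards, bottom stop at 0.070. Spring of 100 N/m with 0.3 N preload, lightly damped: the red tin's weight alone makes it dip 0.025 to 0.036, and it bobs for about a second.
There are look-alikes about, which are no part of the job. Leave any blue or yellow look-alike of the part that bears red_grip alone.

How it is judged (in metres and radians):
At the end, for the whole second after the job is handed in: The red tin hangs still (hook under 20 mm/s, tin under 40 mm/s) and upright (within 15 degrees) by its handle in the dip of the hook (within 20 mm seen from above), holding the hook 15 to 50 mm down; the green tin is within 20 mm of its start (horizontal distance between red_grip and seat below 0.02 m and distance between red_grip and seat below 0.045 m and angle between red_grip's own z axis and vertical below 0.26 rad and value of joint hook between 0.015 and 0.05 m and velocity of joint hook between -0.02 and 0.02 m/s and linear speed of red below 0.04 m/s and distance of green_grip from where it was at the start of the episode below 0.02 m); the robot touches nothing.
It fails at once if the hook is dropped on or forced down to its bottom stop (dip over 64 mm) (value of joint hook above 0.064 m).
It fails at once if the green tin is moved by more than 30 mm (distance of green_grip from where it was at the start of the episode above 0.03 m).
It also fails if it takes over 48 s, if anything falls off the work surface, if the arm or the gripper's body presses on something with over 40 N, if the wrist force passes 120 N, or if a joint passes its speed limit or range.

## Working session

There is one attempt and no reset: what is moved stays moved. The work goes in short steps, Python scripts to look and compute and a shell command to move; the robot and the scene stay as the last step left them, time stands still between calls to the robot, and variables do not carry over. Pictures are saved under pics/ and viewed, and the job is handed in when it is done.

```bash
mkdir -p pics; ls
cat > h.py <<'E'
import numpy as np, cv2
from cell import env
def shot(n):
    c=env.read_camera(n); return c
def K(c):
    h=c["img"].shape[0]; f=h/2/np.tan(np.radians(c["vertical_fov"])/2)
    return np.array([[f,0,c["cx"]],[0,f,c["cy"]],[0,0,1.]])
def und(c,uv):
    return cv2.undistortPoints(np.array(uv,float).reshape(-1,1,2),K(c),np.array(c["distortion"],float)).reshape(-1,2)
def ray(c,uv):
    n=und(c,uv); d=np.c_[n[:,0],-n[:,1],-np.ones(len(n))]
    W=np.linalg.inv(c["world_to_cam"]); return W[:3,3], d@W[:3,:3].T
def onz(c,uv,z):
    o,d=ray(c,uv); t=(z-o[2])/d[:,2]; return o+d*t[:,None]
def depthpts(c,uv):
    uv=np.array(uv).reshape(-1,2); o,d=ray(c,uv)
    r=c["range_z"][uv[:,1].astype(int),uv[:,0].astype(int)]
    return o+d*r[:,None], r
def save(c,name,crop=None,s=1):
    im=c["img"][:,:,::-1]
    if crop: x0,y0,x1,y1=crop; im=im[y0:y1,x0:x1]
    if s!=1: im=cv2.resize(im,None,fx=s,fy=s,interpolation=cv2.INTER_CUBIC)
    cv2.imwrite("pics/"+name,im)
E
python3 - <<'E'
from h import *
import pickle
o=env.get_obs(); print({k:np.round(v,3) for k,v in o.items()})
for n in("scene","top","wrist"):
    c=shot(n); save(c,n+"0.png"); pickle.dump(c,open(n+"0.pkl","wb")); print(n,c["vertical_fov"],c["distortion"],np.round(np.linalg.inv(c["world_to_cam"]),2).tolist())
E
```

```text
pics
{'time_s': np.float64(0.0), 'qpos': array([75.292, 18.441, -4.016, 83.175,  1.293, 78.54 , -3.259]), 'joint_velocities': array([ 0.063,  0.058,  0.079,  0.068,  0.107, -0.087,  0.041]), 'effort': array([ 0.0000e+00, -4.9129e+01, -4.0400e-01, -3.1253e+01, -6.4000e-02,
        4.4000e-02,  0.0000e+00]), 'tool_pos': array([ 0.174, -0.626,  0.235]), 'tool_rot': array([-1.7989e+02,  4.0000e-03,  1.5518e+01]), 'force': array([-0.471, -0.955,  0.263]), 'wrist_torque': array([ 0.052, -0.035, -0.033]), 'grip_width': np.float64(0.087)}
scene 47.74014989063096 [-0.07209578  0.          0.          0.          0.        ] [[-0.74, -0.57, 0.36, 0.93], [0.67, -0.63, 0.38, 0.44], [0.01, 0.53, 0.85, 1.16], [0.0, 0.0, 0.0, 1.0]]
top 47.3639121946313 [-0.11750171  0.          0.          0.          0.        ] [[-0.02, 0.99, -0.1, 0.39], [-1.0, -0.02, 0.0, -0.03], [-0.0, 0.1, 0.99, 1.18], [0.0, 0.0, 0.0, 1.0]]
wrist 67.99567591748654 [-0.02017968  0.          0.          0.          0.        ] [[0.27, 0.93, 0.25, 0.24], [-0.96, 0.26, 0.07, -0.61], [-0.0, -0.26, 0.97, 0.38], [0.0, 0.0, 0.0, 1.0]]
```

View pics/scene0.png

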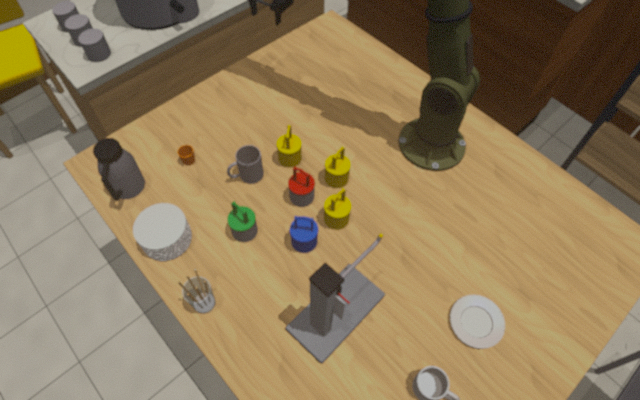

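View pics/top0.png

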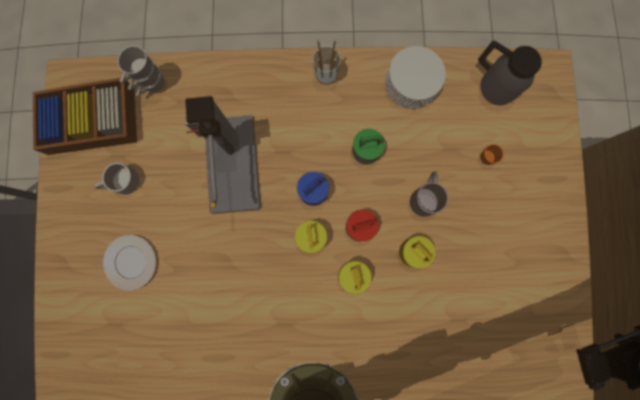

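View pics/wrist0.png

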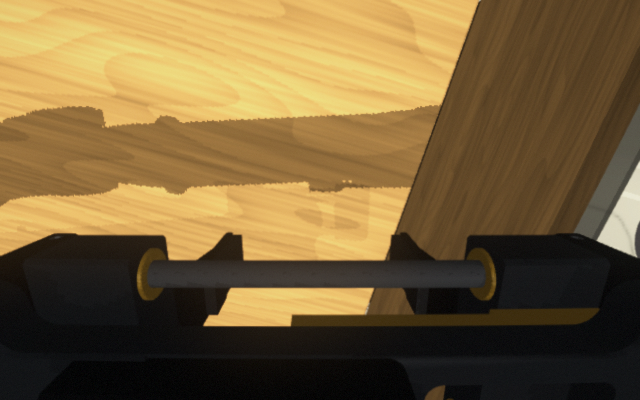

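The red tin is at top (363,225) and scene (301,188). Possible confusions in the top view are yellow (311,237), (355,277) and (418,252), and blue (313,187). The green tin to leave is at (369,145). The red mark on the stand, scene (342,297), is only a pointer. The hook's yellow tip is at top (212,205), scene (380,236). Next I'll take a close crop and measure.

```bash
cat > m.py <<'E'
from h import *
import pickle
T=pickle.load(open("top0.pkl","rb")); S=pickle.load(open("scene0.pkl","rb"))
for nm,c in(("top",T),("scene",S)):
    hsv=cv2.cvtColor(c["img"],cv2.COLOR_RGB2HSV); h,s,v=cv2.split(hsv)
    for col,m in(("red",((h<6)|(h>174))&(s>180)&(v>60)),("green",(h>50)&(h<80)&(s>130)),("blue",(h>105)&(h<130)&(s>130)),("yel",(h>24)&(h<34)&(s>180)&(v>90))):
        n,l,st,ce=cv2.connectedComponentsWithStats(m.astype(np.uint8))
        for i in range(1,n):
            if st[i,4]<15: continue
            ys,xs=np.where(l==i)
            P,r=depthpts(c,np.c_[xs,ys]); ok=r>0; P=P[ok]
            if len(P)==0: print(nm,col,ce[i],st[i,4],"no depth");continue
            lid=P[abs(P[:,2]-.078)<.008]; hd=P[P[:,2]>.1]
            print(nm,col,np.round(ce[i]),st[i,4],"z",np.round(np.percentile(P[:,2],[2,50,98]),3),"lidmid",np.round((lid.min(0)+lid.max(0))/2,3) if len(lid)>5 else None,"hd",np.round(np.median(hd,0),3) if len(hd) else None,len(hd), np.round(hd.max(0),3) if len(hd) else None)
E
python3 m.py
python3 - <<'E'
from h import *
import pickle
T=pickle.load(open("top0.pkl","rb")); S=pickle.load(open("scene0.pkl","rb"))
a=cv2.resize(T["img"][120:300,280:460],(560,560),interpolation=cv2.INTER_CUBIC)
save(T,"tc.png",(285,120,445,300),3.3); save(S,"sc.png",(220,110,360,260),4);save(S,"sh.png",(280,220,400,370),4); save(T,"th.png",(170,80,280,230),4)
E
```

```text
top red [362. 225.] 740 z [0.073 0.078 0.14 ] lidmid [ 0.455 -0.127  0.078] hd [ 0.454 -0.127  0.136] 91 [ 0.465 -0.102  0.145]
top green [376. 137.] 19 z [0.132 0.139 0.144] lidmid None hd [ 0.656 -0.159  0.139] 19 [ 0.659 -0.151  0.144]
top blue [ 48. 117.] 690 z [0.063 0.074 0.079] lidmid [0.751 0.682 0.077] hd None 0 None
top blue [312. 188.] 567 z [0.073 0.078 0.14 ] lidmid [ 0.549 -0.01   0.078] hd [ 0.548 -0.007  0.138] 67 [0.568 0.014 0.147]
top yel [ 78. 113.] 628 z [0.06  0.074 0.079] lidmid [0.76  0.599 0.075] hd None 0 None
top yel [311. 234.] 15 z [0.074 0.081 0.141] lidmid [ 0.433 -0.005  0.077] hd [ 0.427 -0.005  0.137] 6 [ 0.45  -0.005  0.141]
top yel [310. 242.] 24 z [0.078 0.136 0.143] lidmid None hd [ 0.415 -0.001  0.136] 21 [0.433 0.002 0.143]
top yel [420. 254.] 110 z [0.074 0.078 0.138] lidmid [ 0.379 -0.263  0.079] hd [ 0.386 -0.261  0.133] 22 [ 0.401 -0.244  0.138]
top yel [353. 276.] 24 z [0.072 0.078 0.133] lidmid [ 0.328 -0.103  0.076] hd [ 0.35  -0.097  0.129] 5 [ 0.352 -0.095  0.133]
top yel [358. 275.] 18 z [0.075 0.08  0.142] lidmid [ 0.333 -0.116  0.07
[... 282 characters left out ...]
 0.136] 44 [ 0.663 -0.126  0.144]
scene blue [304. 230.] 453 z [0.073 0.078 0.138] lidmid [ 0.554 -0.007  0.078] hd [ 0.551 -0.007  0.136] 39 [0.567 0.013 0.141]
scene yel [ 6. 13.] 16 z [-0.199 -0.186 -0.172] lidmid None hd None 0 None
scene yel [17. 54.] 1813 z [-0.288 -0.274 -0.265] lidmid None hd None 0 None
scene yel [289. 143.] 431 z [0.068 0.078 0.14 ] lidmid [ 0.39  -0.263  0.078] hd [ 0.401 -0.254  0.135] 54 [ 0.412 -0.242  0.144]
scene yel [338. 164.] 458 z [0.07  0.078 0.139] lidmid [ 0.332 -0.107  0.078] hd [ 0.347 -0.105  0.133] 66 [ 0.358 -0.094  0.144]
scene yel [337. 206.] 540 z [0.065 0.078 0.139] lidmid [ 0.432 -0.003  0.078] hd [ 0.441 -0.002  0.135] 73 [0.458 0.006 0.144]
```

```bash
cd pics; python3 -c "
import cv2,numpy as np
a=[cv2.imread(x) for x in('tc.png','sc.png')];b=[cv2.imread(x) for x in('sh.png','th.png')]
f=lambda l:cv2.hconcat([cv2.resize(i,(400,int(i.shape[0]*400/i.shape[1])))[:430] if 0 else cv2.resize(i,(400,450)) for i in l])
cv2.imwrite('a.png',f(a));cv2.imwrite('b.png',f(b))"
```

```text
(no output)
```

View pics/a.png

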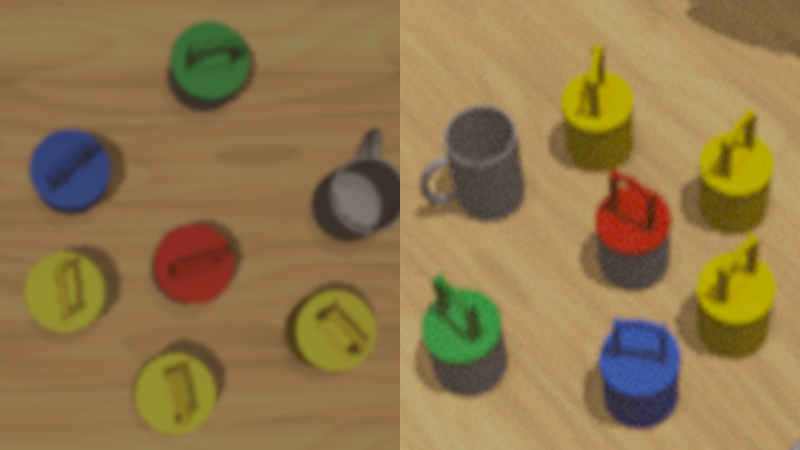

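View pics/b.png

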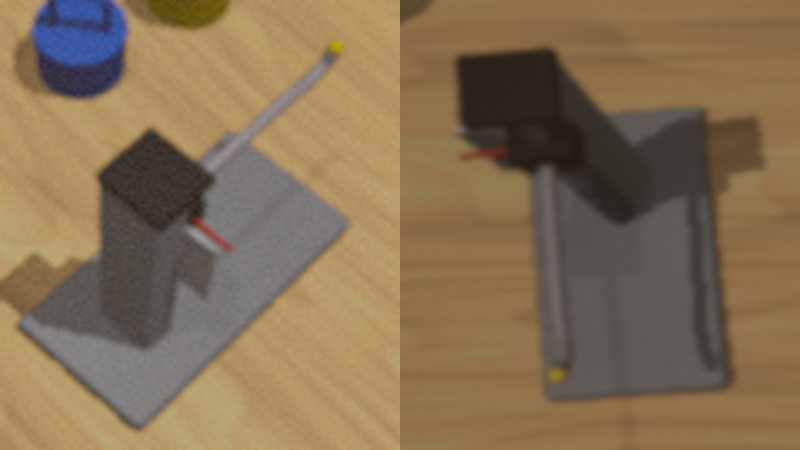

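The crop confirms the red-lidded tin, with a grey body and red handle. The bar lies roughly along world y, near crop (200,262). The hook rod runs from the column to the yellow tip at top-crop (557,373). Next come the bar direction and the hook line.

Run:
```python
from h import *
import pickle
T=pickle.load(open("top0.pkl","rb")); S=pickle.load(open("scene0.pkl","rb"))
def mask(c,col):
    h,s,v=cv2.split(cv2.cvtColor(c["img"],cv2.COLOR_RGB2HSV))
    return (((h<6)|(h>174))&(s>150)) if col=="red" else ((h>22)&(h<36)&(s>120)&(v>90))
for n,c,b in(("top",T,(335,200,390,250)),("scene",S,(270,160,330,215))):
    m=mask(c,"red"); ys,xs=np.where(m); k=(xs>b[0])&(xs<b[2])&(ys>b[1])&(ys<b[3]); P,r=depthpts(c,np.c_[xs,ys][k])
    H=P[P[:,2]>.115]; 
    vx,vy,x,y=cv2.fitLine(H[:,:2].astype(np.float32),cv2.DIST_HUBER,0,.01,.01).ravel(); t=(H[:,:2]-[x,y])@[vx,vy]
    print(n,"bar dir deg",np.degrees(np.arctan2(vy,vx)),"c",x,y,"ext",np.percentile(t,[1,99]),len(H), np.percentile(H[:,2],[50,95]))
    L=P[abs(P[:,2]-.078)<.006]; (cx,cy),rad=cv2.minEnclosingCircle(L[:,:2].astype(np.float32)); print("lid",cx,cy,rad)
# yellow tip
uv={}
for n,c,b in(("top",T,(195,185,230,220)),("scene",S,(365,222,395,250))):
    m=mask(c,"yel"); ys,xs=np.where(m); k=(xs>b[0])&(xs<b[2])&(ys>b[1])&(ys<b[3]); q=np.c_[xs,ys][k]; uv[n]=q.mean(0); P,r=depthpts(c,q); print(n,uv[n],len(q),np.round(P.mean(0),3),np.round(P.min(0),3),np.round(P.max(0),3), "onz.25",onz(c,[uv[n]],.25).round(4))
def nearest(o1,d1,o2,d2):
    A=np.c_[d1,-d2]; t=np.linalg.lstsq(A,o2-o1,rcond=None)[0]; return (o1+d1*t[0]+o2+d2*t[1])/2, np.linalg.norm(o1+d1*t[0]-o2-d2*t[1])
o1,d1=ray(T,[uv["top"]]);o2,d2=ray(S,[uv["scene"]]); print("tip tri",nearest(o1,d1[0],o2,d2[0]))
# rod points by depth, both views
for n,c,b in(("top",T,(190,100,260,215)),("scene",S,(325,225,395,290))):
    vv,uu=np.mgrid[b[1]:b[3],b[0]:b[2]]; P,r=depthpts(c,np.c_[uu.ravel(),vv.ravel()]); k=(r>0)&(P[:,2]>.205)&(P[:,2]<.262)&(P[:,0]<.72); Q=P[k]
    for lo in np.arange(.52,.74,.015):
        z=Q[(Q[:,0]>=lo)&(Q[:,0]<lo+.015)]
        if len(z): print(n,round(lo,3),len(z),"y",np.round(np.percentile(z[:,1],[5,50,95]),4),"z",np.round(np.percentile(z[:,2],[5,50,95]),4))
```

```text
top bar dir deg -59.695133 c 0.44923303 -0.118604526 ext [-0.10331803  0.03279147] 93 [0.13718934 1.17676514]
lid 0.4554007649421692 -0.12693899869918823 0.038390204310417175
scene bar dir deg -78.46252 c 0.4566865 -0.11679335 ext [-0.01219208  0.02737739] 21 [0.13615252 0.14030105]
lid 0.4568263590335846 -0.12652529776096344 0.03995140641927719
top [212.         204.28571429] 7 [0.493 0.194 0.254] [0.491 0.192 0.252] [0.496 0.196 0.256] onz.25 [[0.4934 0.1946 0.25  ]]
scene [380.5 235. ] 16 [0.495 0.192 0.255] [0.49  0.187 0.252] [0.499 0.196 0.259] onz.25 [[0.4921 0.1905 0.25  ]]
tip tri (array([0.49357072, 0.19260736, 0.2547012 ]), np.float64(0.002231821476021419))
top 0.52 35 y [0.1906 0.1941 0.1996] z [0.2312 0.2366 0.2388]
top 0.535 39 y [0.1915 0.1954 0.2   ] z [0.2362 0.2394 0.2413]
top 0.55 35 y [0.1936 0.1976 0.2023] z [0.2365 0.239  0.243 ]
top 0.565 33 y [0.1936 0.1975 0.2024] z [0.2362 0.24   0.2425]
top 0.58 33 y [0.196  0.1998 0.2049] z [0.2372 0.2391 0.2411]
top 0.595 35 y [0.1966 0.2002 0.2047] z [0.2347 0.2396 0.2427]
top 0.61 34 y [0.1986 0.2025 0.2074] z [0.2369 0
[... 264 characters left out ...]
]
top 0.685 29 y [0.1813 0.183  0.184 ] z [0.2129 0.2356 0.26  ]
top 0.7 1 y [0.1852 0.1852 0.1852] z [0.2066 0.2066 0.2066]
scene 0.52 23 y [0.1896 0.1943 0.198 ] z [0.2334 0.2368 0.2387]
scene 0.535 26 y [0.1907 0.1956 0.1992] z [0.2378 0.2401 0.2427]
scene 0.55 28 y [0.192  0.1956 0.2003] z [0.2368 0.2411 0.2437]
scene 0.565 30 y [0.1931 0.1977 0.2015] z [0.2351 0.2399 0.243 ]
scene 0.58 32 y [0.194  0.1989 0.203 ] z [0.2357 0.2398 0.2423]
scene 0.595 31 y [0.1953 0.2002 0.2043] z [0.2372 0.2401 0.243 ]
scene 0.61 27 y [0.1965 0.2011 0.2054] z [0.2371 0.2404 0.2427]
scene 0.64 17 y [0.2172 0.2198 0.2228] z [0.2487 0.2523 0.2551]
scene 0.655 1 y [0.219 0.219 0.219] z [0.2527 0.2527 0.2527]
```

```bash
cat >> h.py <<'E'
def redmask(c):
    h,s,v=cv2.split(cv2.cvtColor(c["img"],cv2.COLOR_RGB2HSV)); return ((h<6)|(h>174))&(s>150)&(v>30)
def redbar(c,near=(.456,-.126),rmax=.05):
    ys,xs=np.where(redmask(c)); P,r=depthpts(c,np.c_[xs,ys]); k=(r>0)&(np.hypot(P[:,0]-near[0],P[:,1]-near[1])<rmax); P=P[k]
    H=P[(P[:,2]>.125)&(P[:,2]<.15)]
    vx,vy,x,y=cv2.fitLine(H[:,:2].astype(np.float32),cv2.DIST_HUBER,0,.001,.001).ravel()
    if vy>0: vx,vy=-vx,-vy
    t=(H[:,:2]-[x,y])@[vx,vy]; e=np.percentile(t,[1,99]); m=np.array([x,y])+np.array([vx,vy])*e.mean()
    L=P[abs(P[:,2]-.078)<.006]; lc=cv2.minEnclosingCircle(L[:,:2].astype(np.float32))
    return dict(psi=np.degrees(np.arctan2(vy,vx))+90,mid=m.round(4),len=e[1]-e[0],ztop=np.percentile(H[:,2],[50,90]).round(4),n=len(H),lid=lc)
def rel(psi,tgt,o=None):
    "mm along tool axes (tool down, yaw psi) from measured TCP to tgt"
    o=o or env.get_obs(); d=(np.array(tgt)-o["tool_pos"])*1000; a=np.radians(psi)
    return np.round([d[0]*np.cos(a)+d[1]*np.sin(a), d[0]*np.sin(a)-d[1]*np.cos(a), -d[2]],1)
E
python3 - <<'E'
from h import *
import pickle
for n in("top","scene"): print(redbar(pickle.load(open(n+"0.pkl","rb"))))
print(rel(11.5,[.456,-.126,.24]))
E
```

```text
{'psi': np.float32(15.923119), 'mid': array([ 0.4542, -0.1267]), 'len': np.float64(0.04775812453668389), 'ztop': array([0.1366, 0.1406]), 'n': 84, 'lid': ((0.4554007649421692, -0.12693899869918823), 0.038390204310417175)}
{'psi': np.float32(11.924133), 'mid': array([ 0.4579, -0.1243]), 'len': np.float64(0.03964043818778143), 'ztop': array([0.1365, 0.1398]), 'n': 19, 'lid': ((0.4568263590335846, -0.12652529776096344), 0.03995140641927719)}
[ 376.3 -433.6   -4.3]
```

```bash
python3 -m pendant '[{"tx":10,"ty":-12},{"tx":20,"ty":-22},{"tx":20,"ty":-24},{"tx":20,"ty":-24},{"tx":20,"ty":-24},{"tx":20,"ty":-24},{"tx":20,"ty":-24},{"tx":20,"ty":-24},{"tx":20,"ty":-24},{"tx":20,"ty":-24},{"tx":20,"ty":-24},{"tx":20,"ty":-24},{"tx":20,"ty":-24},{"tx":20,"ty":-24},{"tx":20,"ty":-24},{"tx":20,"ty":-24},{"tx":20,"ty":-20},{"tx":20,"ty":-14},{"tx":15,"ty":-2},{}]' 20
python3 - <<'E'
from h import *
c=shot("wrist"); save(c,"w1.png"); print(redbar(c)); print(env.get_obs()["tool_pos"],env.get_obs()["tool_rot"])
E
```

```text
invalid input at $[0]: expected keys rx, ry, rz, tx, ty, tz, jaw
Traceback (most recent call last):
  File "h.py", line 27, in redbar
    ys,xs=np.where(redmask(c)); P,r=depthpts(c,np.c_[xs,ys]); k=(r>0)&(np.hypot(P[:,0]-near[0],P[:,1]-near[1])<rmax); P=P[k]
                                    ~~~~~~~~^^^^^^^^^^^^^^^^
  File "h.py", line 16, in depthpts
    uv=np.array(uv).reshape(-1,2); o,d=ray(c,uv)
                                       ~~~^^^^^^
  File "h.py", line 11, in ray
    n=und(c,uv); d=np.c_[n[:,0],-n[:,1],-np.ones(len(n))]
  File "h.py", line 9, in und
    return cv2.undistortPoints(np.array(uv,float).reshape(-1,1,2),K(c),np.array(c["distortion"],float)).reshape(-1,2)
           ~~~~~~~~~~~~~~~~~~~^^^^^^^^^^^^^^^^^^^^^^^^^^^^^^^^^^^^^^^^^^^^^^^^^^^^^^^^^^^^^^^^^^^^^^^^^
cv2.error: OpenCV(4.12.0) /io/opencv/modules/calib3d/src/undistort.dispatch.cpp:347: error: (-215:Assertion failed) CV_IS_MAT(_src) && CV_IS_MAT(_dst) && (_src->rows == 1 || _src->cols == 1) && (_dst->rows == 1 || _dst->cols == 1) && _src->cols + _src->rows - 1 == _dst->rows + _dst->cols - 1 && (CV_MAT_TYPE(_src->type) == CV_32FC2 || CV_MAT_TYPE(_src->type) == CV_64FC2) && (CV_MAT_TYPE(_dst->type) == CV_32FC2 || CV_MAT_TYPE(_dst->type) == CV_64FC2) in function 'cvUndistortPointsInternal'
```

View pics/w1.png

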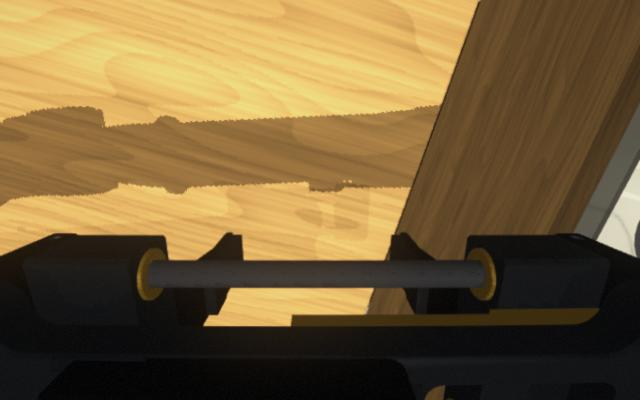

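Every key has to be in every row, so the call was refused and nothing moved. I'll write the rows out in full.

```bash
python3 -m pendant '[{"rx":0,"ry":0,"rz":0,"tx":10,"ty":-12,"tz":0,"jaw":87},{"rx":0,"ry":0,"rz":0,"tx":20,"ty":-22,"tz":0,"jaw":87},{"rx":0,"ry":0,"rz":0,"tx":20,"ty":-24,"tz":0,"jaw":87},{"rx":0,"ry":0,"rz":0,"tx":20,"ty":-24,"tz":0,"jaw":87},{"rx":0,"ry":0,"rz":0,"tx":20,"ty":-24,"tz":0,"jaw":87},{"rx":0,"ry":0,"rz":0,"tx":20,"ty":-24,"tz":0,"jaw":87},{"rx":0,"ry":0,"rz":0,"tx":20,"ty":-24,"tz":0,"jaw":87},{"rx":0,"ry":0,"rz":0,"tx":20,"ty":-24,"tz":0,"jaw":87},{"rx":0,"ry":0,"rz":0,"tx":20,"ty":-24,"tz":0,"jaw":87},{"rx":0,"ry":0,"rz":0,"tx":20,"ty":-24,"tz":0,"jaw":87},{"rx":0,"ry":0,"rz":0,"tx":20,"ty":-24,"tz":0,"jaw":87},{"rx":0,"ry":0,"rz":0,"tx":20,"ty":-24,"tz":0,"jaw":87},{"rx":0,"ry":0,"rz":0,"tx":20,"ty":-24,"tz":0,"jaw":87},{"rx":0,"ry":0,"rz":0,"tx":20,"ty":-24,"tz":0,"jaw":87},{"rx":0,"ry":0,"rz":0,"tx":20,"ty":-24,"tz":0,"jaw":87},{"rx":0,"ry":0,"rz":0,"tx":20,"ty":-24,"tz":0,"jaw":87},{"rx":0,"ry":0,"rz":0,"tx":20,"ty":-20,"tz":0,"jaw":87},{"rx":0,"ry":0,"rz":0,"tx":15,"ty":-14,"tz":0,"jaw":87},{"rx":0,"ry":0,"rz":0,"tx":10,"ty":-2,"tz":0,"jaw":87},{"rx":0,"ry":0,"rz":0,"tx":0,"ty":0,"tz":0,"jaw":87}]' 20
python3 - <<'E'
from h import *
c=shot("wrist"); save(c,"w1.png"); print(env.get_obs()["tool_pos"],env.get_obs()["tool_rot"]); print(redbar(c));
E
```

```text
time_s: 1.87
tool_pos: [0.4087, -0.139, 0.2367]
tool_rot: [180.0, -0.0, 15.7]
force: [-0.5, -0.2, -0.5]
grip_width: 0.0869
[ 0.40758354 -0.14050082  0.23651663] [1.79980966e+02 1.68255249e-02 1.55902632e+01]
{'psi': np.float32(15.314346), 'mid': array([ 0.4575, -0.1301]), 'len': np.float64(0.04773251573232707), 'ztop': array([0.1366, 0.1399]), 'n': 614, 'lid': ((0.45760443806648254, -0.12982916831970215), 0.038714732974767685)}
```

View pics/w1.png

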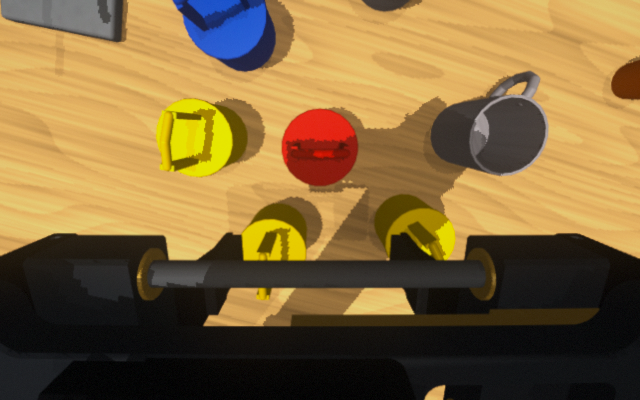

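The wrist view shows the red tin at (320,147), with its bar horizontal in the picture, parallel to the jaw line. Yaw 15.3° matches the tool's 15.6°. All three views agree to within about 3 mm, so I'll move above the handle and then descend.

```bash
python3 -m pendant '[{"rx":0,"ry":0,"rz":0,"tx":15,"ty":1,"tz":0,"jaw":87},{"rx":0,"ry":0,"rz":0,"tx":20,"ty":1,"tz":10,"jaw":87},{"rx":0,"ry":0,"rz":0,"tx":12,"ty":0,"tz":15,"jaw":87},{"rx":0,"ry":0,"rz":0,"tx":4,"ty":0,"tz":15,"jaw":87},{"rx":0,"ry":0,"rz":0,"tx":0,"ty":0,"tz":0,"jaw":87},{"rx":0,"ry":0,"rz":0,"tx":0,"ty":0,"tz":0,"jaw":87}]'
python3 - <<'E'
from h import *
print(env.get_obs()["tool_pos"],env.get_obs()["tool_rot"]); print(rel(15.5,[.457,-.1285,.114]))
c=shot("wrist"); save(c,"w2.png"); print(redbar(c))
E
```

```text
time_s: 2.42
tool_pos: [0.4557, -0.13, 0.1957]
tool_rot: [-179.9, 0.1, 15.4]
force: [0.6, -0.1, 0.6]
grip_width: 0.0871
[ 0.45565972 -0.12997752  0.19568637] [-1.79908130e+02  1.40209504e-01  1.53890684e+01]
[ 1.7 -1.1 81.7]
{'psi': np.float32(16.30613), 'mid': array([ 0.4582, -0.1299]), 'len': np.float64(0.04806129172353027), 'ztop': array([0.1365, 0.1398]), 'n': 781, 'lid': ((0.4577257037162781, -0.12982739508152008), 0.038858816027641296)}
```

View pics/w2.png

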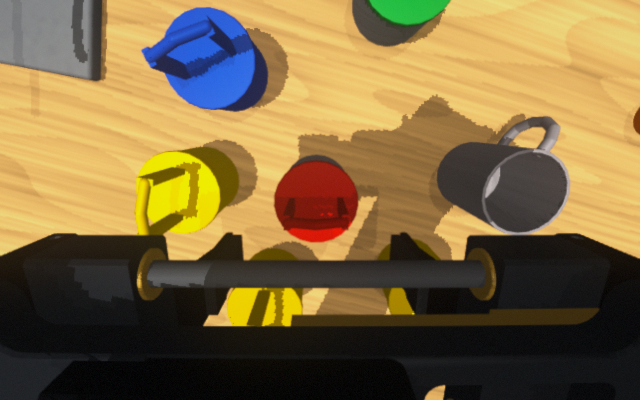

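The handle sits between the jaws at (318,213). I'll go down 81 mm and close.

```bash
python3 -m pendant '[{"rx":0,"ry":0,"rz":0,"tx":2,"ty":0,"tz":10,"jaw":87},{"rx":0,"ry":0,"rz":0,"tx":0,"ty":0,"tz":15,"jaw":87},{"rx":0,"ry":0,"rz":0,"tx":0,"ty":0,"tz":15,"jaw":87},{"rx":0,"ry":0,"rz":0,"tx":0,"ty":0,"tz":15,"jaw":87},{"rx":0,"ry":0,"rz":0,"tx":0,"ty":0,"tz":15,"jaw":87},{"rx":0,"ry":0,"rz":0,"tx":0,"ty":0,"tz":8,"jaw":87},{"rx":0,"ry":0,"rz":0,"tx":0,"ty":0,"tz":3,"jaw":87},{"rx":0,"ry":0,"rz":0,"tx":0,"ty":0,"tz":0,"jaw":87},{"rx":0,"ry":0,"rz":0,"tx":0,"ty":0,"tz":0,"jaw":87}]' 20
python3 -m pendant '[{"rx":0,"ry":0,"rz":0,"tx":0,"ty":0,"tz":0,"jaw":60},{"rx":0,"ry":0,"rz":0,"tx":0,"ty":0,"tz":0,"jaw":54},{"rx":0,"ry":0,"rz":0,"tx":0,"ty":0,"tz":0,"jaw":40},{"rx":0,"ry":0,"rz":0,"tx":0,"ty":0,"tz":0,"jaw":40},{"rx":0,"ry":0,"rz":0,"tx":0,"ty":0,"tz":0,"jaw":40},{"rx":0,"ry":0,"rz":0,"tx":0,"ty":0,"tz":0,"jaw":40},{"rx":0,"ry":0,"rz":0,"tx":0,"ty":0,"tz":0,"jaw":40},{"rx":0,"ry":0,"rz":0,"tx":0,"ty":0,"tz":0,"jaw":40}]' 25
```

```text
time_s: 3.22
tool_pos: [0.4594, -0.1282, 0.1162]
tool_rot: [179.9, -0.1, 15.5]
force: [0.1, 0.2, 0.6]
grip_width: 0.0866
time_s: 3.88
tool_pos: [0.4589, -0.128, 0.1156]
tool_rot: [180.0, -0.0, 15.5]
force: [-0.5, -0.6, 0.2]
grip_width: 0.0487
```

The gap reads 48.7 mm against the 49 mm stated, so the handle is held. Lifting next.

```bash
python3 -m pendant '[{"rx":0,"ry":0,"rz":0,"tx":0,"ty":0,"tz":-4,"jaw":40},{"rx":0,"ry":0,"rz":0,"tx":0,"ty":0,"tz":-8,"jaw":40},{"rx":0,"ry":0,"rz":0,"tx":0,"ty":0,"tz":-12,"jaw":40},{"rx":0,"ry":0,"rz":0,"tx":0,"ty":0,"tz":-16,"jaw":40},{"rx":0,"ry":0,"rz":0,"tx":0,"ty":0,"tz":-20,"jaw":40},{"rx":0,"ry":0,"rz":0,"tx":0,"ty":0,"tz":-20,"jaw":40},{"rx":0,"ry":0,"rz":0,"tx":0,"ty":0,"tz":-20,"jaw":40},{"rx":0,"ry":0,"rz":0,"tx":0,"ty":0,"tz":-20,"jaw":40},{"rx":0,"ry":0,"rz":0,"tx":0,"ty":0,"tz":-20,"jaw":40},{"rx":0,"ry":0,"rz":0,"tx":0,"ty":0,"tz":-16,"jaw":40},{"rx":0,"ry":0,"rz":0,"tx":0,"ty":0,"tz":-10,"jaw":40},{"rx":0,"ry":0,"rz":0,"tx":0,"ty":0,"tz":-6,"jaw":40},{"rx":0,"ry":0,"rz":0,"tx":0,"ty":0,"tz":0,"jaw":40},{"rx":0,"ry":0,"rz":0,"tx":0,"ty":0,"tz":0,"jaw":40},{"rx":0,"ry":0,"rz":0,"tx":0,"ty":0,"tz":0,"jaw":40}]' 25
python3 - <<'E'
from h import *
o=env.get_obs(); print(o["tool_pos"],o["tool_rot"],o["force"],o["grip_width"])
print(rel(4.8,[.438,.187,.285]))
c=shot("wrist"); save(c,"w3.png")
E
```

```text
time_s: 5.13
tool_pos: [0.4583, -0.1278, 0.2864]
tool_rot: [-179.9, 0.1, 15.5]
force: [-0.3, 0.0, -3.6]
grip_width: 0.0487
[ 0.45827774 -0.12776222  0.28644768] [-1.79931911e+02  9.21415421e-02  1.55182004e+01] [-0.33644182  0.04424339 -3.56527253] 0.04869234961252787
[   6.1 -315.4    1.4]
```

View pics/w3.png

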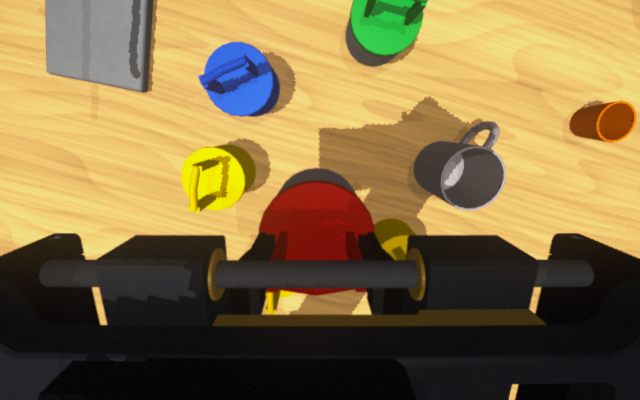

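The red tin is in the jaws at (315,235), weighing about 3.6 N, which is within the stated range. I'll turn 10.7° to the rod's direction and carry it round to the hook's free end.

```bash
python3 -m pendant '[{"rx":0,"ry":0,"rz":3,"tx":0,"ty":0,"tz":0,"jaw":40},{"rx":0,"ry":0,"rz":4,"tx":0,"ty":0,"tz":0,"jaw":40},{"rx":0,"ry":0,"rz":3.7,"tx":0,"ty":0,"tz":0,"jaw":40},{"rx":0,"ry":0,"rz":0,"tx":0,"ty":-6,"tz":0,"jaw":40},{"rx":0,"ry":0,"rz":0,"tx":0,"ty":-14,"tz":0,"jaw":40},{"rx":0,"ry":0,"rz":0,"tx":0,"ty":-20,"tz":0,"jaw":40},{"rx":0,"ry":0,"rz":0,"tx":0,"ty":-25,"tz":0,"jaw":40},{"rx":0,"ry":0,"rz":0,"tx":1,"ty":-25,"tz":0,"jaw":40},{"rx":0,"ry":0,"rz":0,"tx":1,"ty":-25,"tz":0,"jaw":40},{"rx":0,"ry":0,"rz":0,"tx":1,"ty":-25,"tz":0,"jaw":40},{"rx":0,"ry":0,"rz":0,"tx":1,"ty":-25,"tz":0,"jaw":40},{"rx":0,"ry":0,"rz":0,"tx":1,"ty":-25,"tz":0,"jaw":40},{"rx":0,"ry":0,"rz":0,"tx":1,"ty":-25,"tz":0,"jaw":40},{"rx":0,"ry":0,"rz":0,"tx":0,"ty":-25,"tz":0,"jaw":40},{"rx":0,"ry":0,"rz":0,"tx":0,"ty":-25,"tz":0,"jaw":40},{"rx":0,"ry":0,"rz":0,"tx":0,"ty":-20,"tz":0,"jaw":40},{"rx":0,"ry":0,"rz":0,"tx":0,"ty":-15,"tz":0,"jaw":40},{"rx":0,"ry":0,"rz":0,"tx":0,"ty":-10,"tz":0,"jaw":40},{"rx":0,"ry":0,"rz":0,"tx":0,"ty":-5,"tz":0,"jaw":40},{"rx":0,"ry":0,"rz":0,"tx":0,"ty":0,"tz":0,"jaw":40}]' 25
cat >> h.py <<'E'
def hook(c,box):
    h,s,v=cv2.split(cv2.cvtColor(c["img"],cv2.COLOR_RGB2HSV)); m=(h>20)&(h<36)&(s>120)&(v>70)
    ys,xs=np.where(m); k=(xs>box[0])&(xs<box[2])&(ys>box[1])&(ys<box[3]); P,r=depthpts(c,np.c_[xs,ys][k]); P=P[(r>0)&(abs(P[:,2]-.25)<.02)]
    return len(P),P.mean(0).round(4),P.min(0).round(4),P.max(0).round(4)
E
python3 - <<'E'
from h import *
o=env.get_obs(); print(o["time_s"],o["tool_pos"],o["tool_rot"],o["force"])
c=shot("wrist"); save(c,"w4.png"); print(hook(c,(0,0,640,235)))
vv,uu=np.mgrid[0:235,0:640]; P,r=depthpts(c,np.c_[uu.ravel(),vv.ravel()]); k=(r>0)&(P[:,2]>.222)&(P[:,2]<.246)&(P[:,0]>.5)&(P[:,0]<.63); Q=P[k]
for lo in np.arange(.5,.62,.01):
    z=Q[(Q[:,0]>=lo)&(Q[:,0]<lo+.01)]
    if len(z): print(round(lo,3),len(z),np.percentile(z[:,1],[5,50,95]).round(4),np.percentile(z[:,2],[5,50,95]).round(4))
c=shot("scene"); save(c,"s4.png",(280,100,420,280),3)
E
```

```text
time_s: 6.85
tool_pos: [0.4373, 0.1887, 0.2873]
tool_rot: [-180.0, 0.0, 5.1]
force: [-0.0, -0.3, -3.1]
grip_width: 0.0488
6.85 [0.43729326 0.18867371 0.28732692] [-1.79988556e+02  2.85439403e-02  5.08406584e+00] [-0.01239014 -0.30000627 -3.10535994]
(261, array([0.495 , 0.1909, 0.2532]), array([0.4896, 0.1856, 0.2482]), array([0.5   , 0.1962, 0.2566]))
0.5 226 [0.1869 0.1914 0.1957] [0.2356 0.2385 0.2449]
0.51 241 [0.1879 0.1922 0.1966] [0.2324 0.235  0.2375]
0.52 244 [0.1888 0.1931 0.1975] [0.2313 0.2339 0.2359]
0.53 265 [0.1898 0.1941 0.1983] [0.2334 0.2366 0.2388]
0.54 279 [0.1906 0.1949 0.1991] [0.2357 0.2387 0.2403]
0.55 279 [0.1913 0.1955 0.1998] [0.2357 0.2387 0.2403]
0.56 284 [0.1922 0.1963 0.2003] [0.2365 0.2387 0.2402]
0.57 294 [0.1927 0.1969 0.2011] [0.2357 0.2386 0.2402]
0.58 7 [0.193  0.1942 0.1994] [0.2362 0.2366 0.2381]
```

View pics/w4.png

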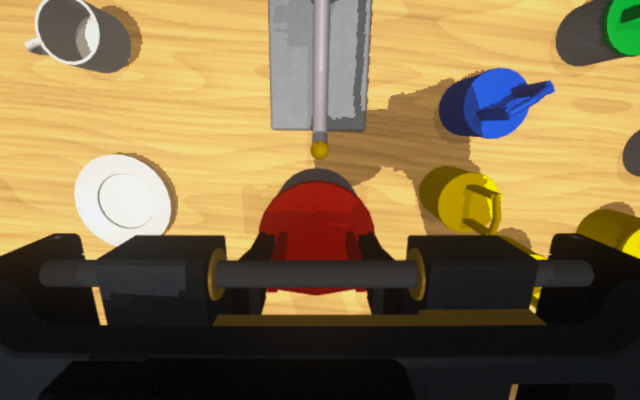

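View pics/s4.png

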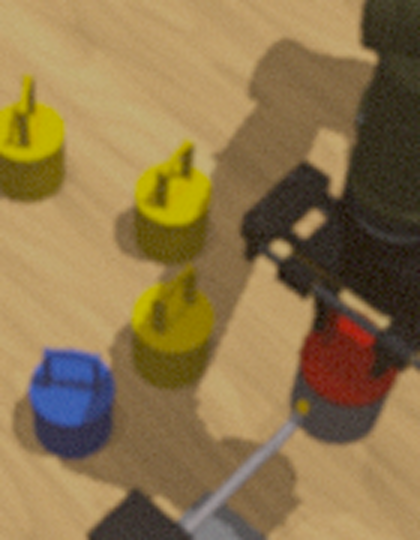

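The hook lies dead ahead in the wrist view, with its tip at (320,149) and the rod straight up the picture. The rod's low spot, at x≈0.525 and z≈0.234, matches the seat height given. I'll go down to threading height and check the lid's level there.

```bash
python3 -m pendant '[{"rx":0,"ry":0,"rz":0,"tx":0,"ty":1,"tz":6,"jaw":40},{"rx":0,"ry":0,"rz":0,"tx":0,"ty":1,"tz":10,"jaw":40},{"rx":0,"ry":0,"rz":0,"tx":0,"ty":0,"tz":10,"jaw":40},{"rx":0,"ry":0,"rz":0,"tx":0,"ty":0,"tz":8,"jaw":40},{"rx":0,"ry":0,"rz":0,"tx":0,"ty":0,"tz":4,"jaw":40},{"rx":0,"ry":0,"rz":0,"tx":0,"ty":0,"tz":0,"jaw":40},{"rx":0,"ry":0,"rz":0,"tx":0,"ty":0,"tz":0,"jaw":40}]' 25
python3 - <<'E'
from h import *
o=env.get_obs(); print(o["time_s"],o["tool_pos"],o["tool_rot"],o["force"])
c=shot("wrist"); save(c,"w5.png")
ys,xs=np.where(redmask(c)); P,r=depthpts(c,np.c_[xs,ys]); p0=o["tool_pos"]; k=(r>0)&(np.hypot(P[:,0]-p0[0],P[:,1]-p0[1])<.045)&(abs(P[:,2]-.211)<.012); L=P[k]
A=np.c_[L[:,:2]-p0[:2],np.ones(len(L))]; s=np.linalg.lstsq(A,L[:,2],rcond=None)[0]; print("lid plane slope deg",np.degrees(s[:2]),"z at tcp",s[2],len(L),cv2.minEnclosingCircle(L[:,:2].astype(np.float32)))
print(hook(c,(0,0,640,235)))
print("to over seat",rel(5,[.5265,.194,.249]))
E
```

```text
time_s: 7.53
tool_pos: [0.4385, 0.1844, 0.2492]
tool_rot: [-180.0, 0.0, 4.8]
force: [0.5, 0.1, -2.3]
grip_width: 0.0492
7.5333 [0.43846501 0.18444275 0.24922346] [-1.79992454e+02  3.85246373e-02  4.82175753e+00] [ 0.4601615   0.07721914 -2.32746891]
lid plane slope deg [-0.95600936 -0.12144256] z at tcp 0.211118503408411 6381 ((0.44234395027160645, 0.18414068222045898), 0.03745168447494507)
(413, array([0.4951, 0.1908, 0.253 ]), array([0.4891, 0.1854, 0.2467]), array([0.5001, 0.1963, 0.257 ]))
to over seat [88.3 -1.7  0.6]
```

View pics/w5.png

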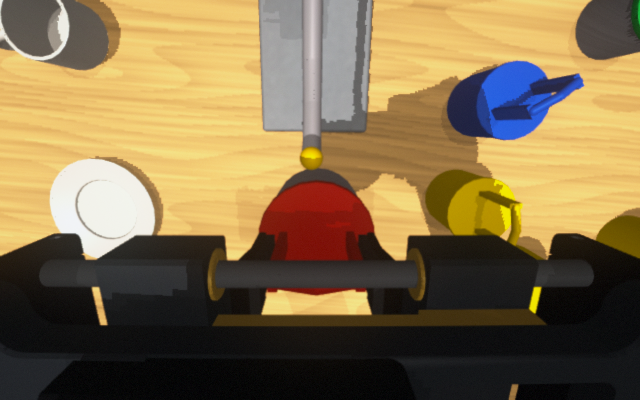

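The lid is level at z 0.211, so the bar's underside is 10 mm above the tip and the lid 13 mm below the rod. Threading along the rod, first half.

```bash
python3 -m pendant '[{"rx":0,"ry":0,"rz":0,"tx":3,"ty":-1,"tz":0,"jaw":40},{"rx":0,"ry":0,"rz":0,"tx":6,"ty":-1,"tz":0,"jaw":40},{"rx":0,"ry":0,"rz":0,"tx":8,"ty":0,"tz":0,"jaw":40},{"rx":0,"ry":0,"rz":0,"tx":8,"ty":0,"tz":0,"jaw":40},{"rx":0,"ry":0,"rz":0,"tx":8,"ty":0,"tz":0,"jaw":40},{"rx":0,"ry":0,"rz":0,"tx":8,"ty":0,"tz":0,"jaw":40},{"rx":0,"ry":0,"rz":0,"tx":8,"ty":0,"tz":0,"jaw":40},{"rx":0,"ry":0,"rz":0,"tx":8,"ty":0,"tz":0,"jaw":40},{"rx":0,"ry":0,"rz":0,"tx":5,"ty":0,"tz":0,"jaw":40},{"rx":0,"ry":0,"rz":0,"tx":0,"ty":0,"tz":0,"jaw":40}]' 25
python3 - <<'E'
from h import *
o=env.get_obs(); print(o["time_s"],o["tool_pos"],o["tool_rot"],o["force"])
c=shot("wrist"); save(c,"w6.png"); print(hook(c,(0,0,640,400)))
c=shot("scene"); save(c,"s6.png",(300,130,440,280),4); c=shot("top"); save(c,"t6.png",(170,80,290,280),3)
E
```

```text
time_s: 8.42
tool_pos: [0.5016, 0.1916, 0.2494]
tool_rot: [-179.9, -0.0, 4.8]
force: [-0.4, -0.6, -3.1]
grip_width: 0.0488
8.4167 [0.50164171 0.19159274 0.24941056] [-1.79906941e+02 -7.34620572e-03  4.76659246e+00] [-0.3663598  -0.60703524 -3.05741048]h.py:41: RuntimeWarning: Mean of empty slice.
  return len(P),P.mean(0).round(4),P.min(0).round(4),P.max(0).round(4)
  ret = um.true_divide(
Traceback (most recent call last):
  File "h.py", line 41, in hook
    return len(P),P.mean(0).round(4),P.min(0).round(4),P.max(0).round(4)
                                     ~~~~~^^^
ValueError: zero-size array to reduction operation minimum which has no identity
```

View pics/w6.png

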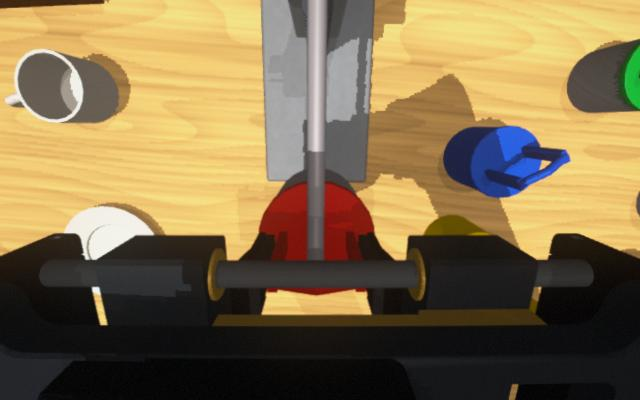

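The rod now lies centrally over the lid at (316,220), and the force shows no contact. I'll go the last 25 mm, then lower in stages.

```bash
python3 -m pendant '[{"rx":0,"ry":0,"rz":0,"tx":4,"ty":0,"tz":0,"jaw":40},{"rx":0,"ry":0,"rz":0,"tx":7,"ty":0,"tz":0,"jaw":40},{"rx":0,"ry":0,"rz":0,"tx":7,"ty":0,"tz":0,"jaw":40},{"rx":0,"ry":0,"rz":0,"tx":5,"ty":0,"tz":0,"jaw":40},{"rx":0,"ry":0,"rz":0,"tx":2,"ty":0,"tz":0,"jaw":40},{"rx":0,"ry":0,"rz":0,"tx":0,"ty":0,"tz":0,"jaw":40},{"rx":0,"ry":0,"rz":0,"tx":0,"ty":0,"tz":0,"jaw":40},{"rx":0,"ry":0,"rz":0,"tx":0,"ty":0,"tz":0,"jaw":40}]' 25
python3 - <<'E'
from h import *
o=env.get_obs(); print(o["time_s"],o["tool_pos"],o["tool_rot"],o["force"])
c=shot("wrist"); save(c,"w6.png")
c=shot("scene"); save(c,"s6.png",(300,130,440,280),4); c=shot("top"); save(c,"t6.png",(170,80,290,280),3)
E
```

```text
time_s: 9.13
tool_pos: [0.5248, 0.194, 0.2495]
tool_rot: [180.0, 0.0, 4.8]
force: [-0.1, -0.7, -3.6]
grip_width: 0.0486
9.1333 [0.52483283 0.19396222 0.24945642] [1.79993480e+02 2.20962085e-02 4.83762073e+00] [-0.07765509 -0.69645844 -3.57856631]
```

View pics/w6.png

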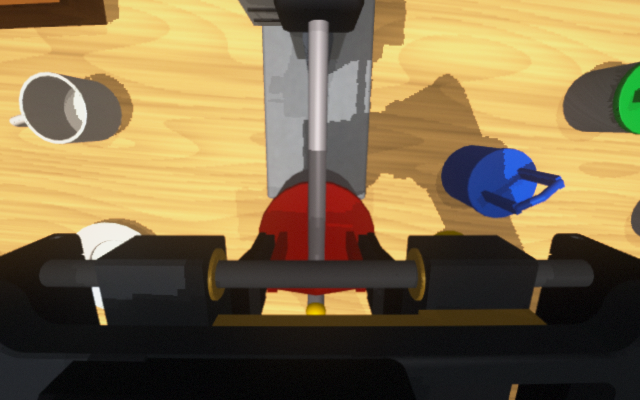

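View pics/s6.png

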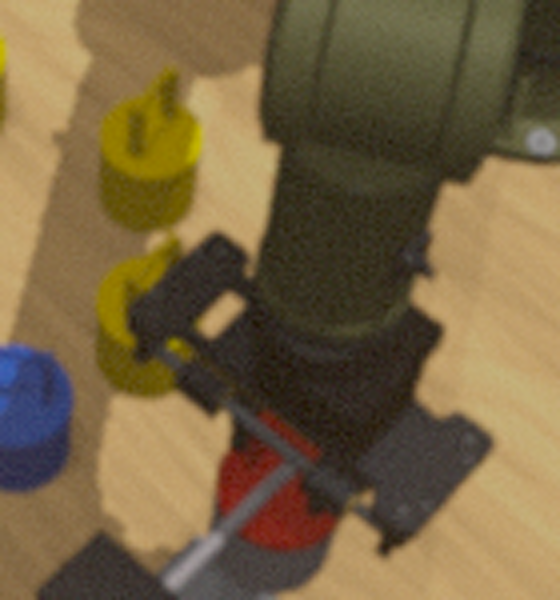

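The rod passes through the handle opening and the yellow tip shows behind it at (316,312). Lowering: contact is expected after about 32 mm, with the spring taking over beyond that.

```bash
python3 -m pendant '[{"rx":0,"ry":0,"rz":0,"tx":0,"ty":0,"tz":4,"jaw":40},{"rx":0,"ry":0,"rz":0,"tx":0,"ty":0,"tz":8,"jaw":40},{"rx":0,"ry":0,"rz":0,"tx":0,"ty":0,"tz":8,"jaw":40},{"rx":0,"ry":0,"rz":0,"tx":0,"ty":0,"tz":4,"jaw":40},{"rx":0,"ry":0,"rz":0,"tx":0,"ty":0,"tz":2,"jaw":40},{"rx":0,"ry":0,"rz":0,"tx":0,"ty":0,"tz":2,"jaw":40},{"rx":0,"ry":0,"rz":0,"tx":0,"ty":0,"tz":2,"jaw":40},{"rx":0,"ry":0,"rz":0,"tx":0,"ty":0,"tz":2,"jaw":40},{"rx":0,"ry":0,"rz":0,"tx":0,"ty":0,"tz":4,"jaw":40},{"rx":0,"ry":0,"rz":0,"tx":0,"ty":0,"tz":4,"jaw":40},{"rx":0,"ry":0,"rz":0,"tx":0,"ty":0,"tz":4,"jaw":40},{"rx":0,"ry":0,"rz":0,"tx":0,"ty":0,"tz":4,"jaw":40},{"rx":0,"ry":0,"rz":0,"tx":0,"ty":0,"tz":2,"jaw":40},{"rx":0,"ry":0,"rz":0,"tx":0,"ty":0,"tz":0,"jaw":40},{"rx":0,"ry":0,"rz":0,"tx":0,"ty":0,"tz":0,"jaw":40},{"rx":0,"ry":0,"rz":0,"tx":0,"ty":0,"tz":0,"jaw":40}]' 25
Z='[{"rx":0,"ry":0,"rz":0,"tx":0,"ty":0,"tz":0,"jaw":40}]'
python3 - <<'E'
from h import *
F=[]
for i in range(6):
    o=env.get_obs(); F.append(o["force"]); c=shot("wrist")
print(o["time_s"],o["tool_pos"],np.mean(F,0),np.std(F,0)); save(c,"w7.png")
h,s,v=cv2.split(cv2.cvtColor(c["img"],cv2.COLOR_RGB2HSV));m=(h>20)&(h<36)&(s>120)&(v>70)
ys,xs=np.where(m);k=(xs>295)&(xs<340)&(ys>150)&(ys<400);P,r=depthpts(c,np.c_[xs,ys][k]); print(len(P),np.median(P,0))
vv,uu=np.mgrid[0:235,300:340]; P,r=depthpts(c,np.c_[uu.ravel(),vv.ravel()]); k=(r>0)&(P[:,2]>.19)&(P[:,2]<.25)&(P[:,0]>.55)&(P[:,0]<.62); print("rod top z",np.median(P[k],0), k.sum())
E
```

```text
time_s: 10.62
tool_pos: [0.5251, 0.1938, 0.1997]
tool_rot: [180.0, 0.0, 4.8]
force: [-0.6, -0.8, -1.0]
grip_width: 0.049
10.8667 [0.52506652 0.19384744 0.19960452] [-1.00049977 -0.01785251 -1.05142982] [0.47486496 0.46246458 0.4268578 ]
2 [0.45764528 0.19794904 0.1398387 ]
rod top z [0.58846575 0.19780633 0.22164953] 3910
```

View pics/w7.png

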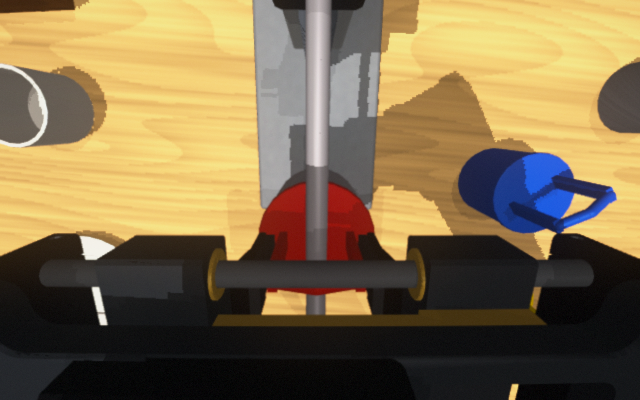

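The rod has dipped about 17 mm and about 1.05 N remains on the gripper, so another 11 mm or so.

```bash
python3 -m pendant '[{"rx":0,"ry":0,"rz":0,"tx":0,"ty":0,"tz":2,"jaw":40},{"rx":0,"ry":0,"rz":0,"tx":0,"ty":0,"tz":3,"jaw":40},{"rx":0,"ry":0,"rz":0,"tx":0,"ty":0,"tz":3,"jaw":40},{"rx":0,"ry":0,"rz":0,"tx":0,"ty":0,"tz":2,"jaw":40},{"rx":0,"ry":0,"rz":0,"tx":0,"ty":0,"tz":1,"jaw":40},{"rx":0,"ry":0,"rz":0,"tx":0,"ty":0,"tz":0,"jaw":40},{"rx":0,"ry":0,"rz":0,"tx":0,"ty":0,"tz":0,"jaw":40},{"rx":0,"ry":0,"rz":0,"tx":0,"ty":0,"tz":0,"jaw":40}]' 25
cat > chk.py <<'E'
from h import *
F=[]
for i in range(8):
    o=env.get_obs(); F.append(o["force"]); c=shot("wrist")
print(o["time_s"],o["tool_pos"],np.mean(F,0),np.std(F,0)); save(c,"w8.png")
vv,uu=np.mgrid[0:235,290:350]; P,r=depthpts(c,np.c_[uu.ravel(),vv.ravel()]); k=(r>0)&(P[:,2]>.17)&(P[:,2]<.25)&(P[:,0]>.55)&(P[:,0]<.60); print("rod top z",np.median(P[k],0), k.sum())
E
python3 chk.py
```

```text
time_s: 11.58
tool_pos: [0.5251, 0.1938, 0.1886]
tool_rot: [180.0, 0.0, 4.8]
force: [-0.8, -1.2, -0.5]
grip_width: 0.0487
11.9333 [0.52507541 0.19381421 0.18851568] [-1.34256395 -0.01542121 -0.12003328] [0.46444105 0.60410686 0.36481053]
rod top z [0.57683877 0.19691228 0.21074967] 2647
```

The load is now on the spring, with about 0.1 N left vertically. A 1.3 N push along -x suggests the bar is slightly up the far slope of the dip, so I'll ease back 3 mm.

```bash
python3 -m pendant '[{"rx":0,"ry":0,"rz":0,"tx":-1,"ty":0,"tz":0,"jaw":40},{"rx":0,"ry":0,"rz":0,"tx":-1,"ty":0,"tz":0,"jaw":40},{"rx":0,"ry":0,"rz":0,"tx":-1,"ty":0,"tz":0,"jaw":40},{"rx":0,"ry":0,"rz":0,"tx":0,"ty":0,"tz":1,"jaw":40},{"rx":0,"ry":0,"rz":0,"tx":0,"ty":0,"tz":0,"jaw":40},{"rx":0,"ry":0,"rz":0,"tx":0,"ty":0,"tz":0,"jaw":40}]' 25
python3 chk.py
```

```text
time_s: 12.48
tool_pos: [0.5228, 0.1935, 0.1877]
tool_rot: [-180.0, -0.1, 4.8]
force: [4.1, 1.7, 0.1]
grip_width: 0.0487
12.8333 [0.5222532  0.19350936 0.18752299] [3.4696435  0.96754532 0.01218808] [0.68963798 0.57099518 0.43279385]
rod top z [0.57688158 0.19688483 0.20938214] 2657
```

```bash
python3 -m pendant '[{"rx":0,"ry":0,"rz":0,"tx":1,"ty":0,"tz":0,"jaw":40},{"rx":0,"ry":0,"rz":0,"tx":1,"ty":0,"tz":0,"jaw":40},{"rx":0,"ry":0,"rz":0,"tx":0,"ty":0,"tz":0,"jaw":40},{"rx":0,"ry":0,"rz":0,"tx":0,"ty":0,"tz":0,"jaw":40}]' 25
python3 chk.py
```

```text
time_s: 13.22
tool_pos: [0.5232, 0.1937, 0.187]
tool_rot: [180.0, 0.1, 4.8]
force: [-0.6, 0.3, 0.0]
grip_width: 0.0491
13.5667 [0.52393925 0.19373567 0.18744385] [-0.91720148  0.35279804 -0.01966297] [0.53314835 0.46183838 0.51024593]
rod top z [0.57698366 0.19691001 0.20970397] 2673
```

The forces are near zero and the dip is about 29 mm. Opening the jaws gently.

```bash
python3 -m pendant '[{"rx":0,"ry":0,"rz":0,"tx":0,"ty":0,"tz":0,"jaw":51},{"rx":0,"ry":0,"rz":0,"tx":0,"ty":0,"tz":0,"jaw":54},{"rx":0,"ry":0,"rz":0,"tx":0,"ty":0,"tz":0,"jaw":60},{"rx":0,"ry":0,"rz":0,"tx":0,"ty":0,"tz":0,"jaw":70},{"rx":0,"ry":0,"rz":0,"tx":0,"ty":0,"tz":0,"jaw":80},{"rx":0,"ry":0,"rz":0,"tx":0,"ty":0,"tz":0,"jaw":87},{"rx":0,"ry":0,"rz":0,"tx":0,"ty":0,"tz":0,"jaw":87},{"rx":0,"ry":0,"rz":0,"tx":0,"ty":0,"tz":0,"jaw":87},{"rx":0,"ry":0,"rz":0,"tx":0,"ty":0,"tz":0,"jaw":87},{"rx":0,"ry":0,"rz":0,"tx":0,"ty":0,"tz":0,"jaw":87},{"rx":0,"ry":0,"rz":0,"tx":0,"ty":0,"tz":0,"jaw":87},{"rx":0,"ry":0,"rz":0,"tx":0,"ty":0,"tz":0,"jaw":87}]' 10
python3 chk.py
```

```text
time_s: 14.62
tool_pos: [0.5241, 0.1937, 0.1875]
tool_rot: [180.0, 0.0, 4.8]
force: [-0.4, 1.1, 0.2]
grip_width: 0.0866
14.9667 [0.52415943 0.19369656 0.18750936] [ 0.05351641  0.14264002 -0.08198235] [0.38392846 0.55227371 0.29269908]
rod top z [0.57684942 0.19686952 0.21047146] 2682
```

View pics/w8.png

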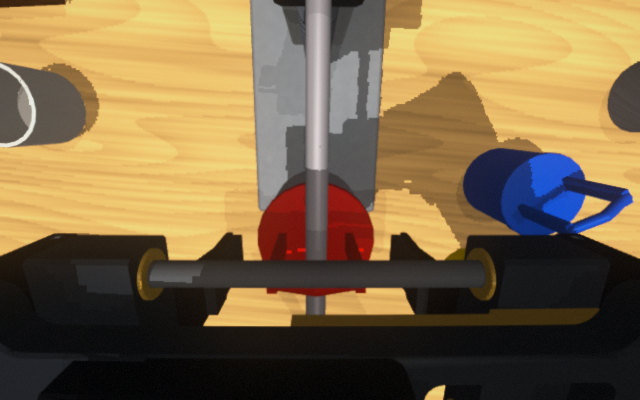

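The jaws are clear of the handle on both sides, at (232,270) and (402,270), and the tin hangs on the rod. Backing straight up.

```bash
python3 -m pendant '[{"rx":0,"ry":0,"rz":0,"tx":0,"ty":0,"tz":-4,"jaw":87},{"rx":0,"ry":0,"rz":0,"tx":0,"ty":0,"tz":-8,"jaw":87},{"rx":0,"ry":0,"rz":0,"tx":0,"ty":0,"tz":-12,"jaw":87},{"rx":0,"ry":0,"rz":0,"tx":0,"ty":0,"tz":-15,"jaw":87},{"rx":0,"ry":0,"rz":0,"tx":0,"ty":0,"tz":-15,"jaw":87},{"rx":0,"ry":0,"rz":0,"tx":0,"ty":0,"tz":-15,"jaw":87},{"rx":0,"ry":0,"rz":0,"tx":0,"ty":0,"tz":-15,"jaw":87},{"rx":0,"ry":0,"rz":0,"tx":0,"ty":0,"tz":-15,"jaw":87},{"rx":0,"ry":0,"rz":0,"tx":-10,"ty":0,"tz":-15,"jaw":87},{"rx":0,"ry":0,"rz":0,"tx":-15,"ty":0,"tz":-10,"jaw":87},{"rx":0,"ry":0,"rz":0,"tx":-15,"ty":0,"tz":-5,"jaw":87},{"rx":0,"ry":0,"rz":0,"tx":-10,"ty":0,"tz":0,"jaw":87},{"rx":0,"ry":0,"rz":0,"tx":0,"ty":0,"tz":0,"jaw":87},{"rx":0,"ry":0,"rz":0,"tx":0,"ty":0,"tz":0,"jaw":87},{"rx":0,"ry":0,"rz":0,"tx":0,"ty":0,"tz":0,"jaw":87},{"rx":0,"ry":0,"rz":0,"tx":0,"ty":0,"tz":0,"jaw":87},{"rx":0,"ry":0,"rz":0,"tx":0,"ty":0,"tz":0,"jaw":87},{"rx":0,"ry":0,"rz":0,"tx":0,"ty":0,"tz":0,"jaw":87}]' 10
cat > fin.py <<'E'
from h import *
for i in range(3):
    c=shot("wrist"); o=env.get_obs()
    ys,xs=np.where(redmask(c)); P,r=depthpts(c,np.c_[xs,ys]); k=(r>0)&(np.hypot(P[:,0]-.524,P[:,1]-.194)<.06); P=P[k]
    zl=np.median(P[P[:,2]<.17][:,2]); L=P[abs(P[:,2]-zl)<.007]; A=np.c_[L[:,:2]-[.524,.194],np.ones(len(L))]; s=np.linalg.lstsq(A,L[:,2],rcond=None)[0]
    H=P[P[:,2]>zl+.045]
    vv,uu=np.mgrid[0:400,0:640]; Q,r=depthpts(c,np.c_[uu.ravel(),vv.ravel()]); q=(r>0)&(Q[:,2]>.19)&(Q[:,2]<.25)&(Q[:,0]>.55)&(Q[:,0]<.60)&(abs(Q[:,1]-.197)<.01)
    print(o["time_s"],"lid z",zl.round(4),"tilt",np.degrees(s[:2]).round(2),"lid c",np.round((L.min(0)+L.max(0))[:2]/2,4),"bar",np.median(H,0).round(4),"rod z",np.median(Q[q][:,2]).round(4),q.sum())
save(c,"w9.png"); t=shot("top"); save(t,"t9.png"); s=shot("scene"); save(s,"s9.png",(220,160,420,310),4)
h,ss,v=cv2.split(cv2.cvtColor(s["img"],cv2.COLOR_RGB2HSV)); m=(h>50)&(h<80)&(ss>130); ys,xs=np.where(m); P,r=depthpts(s,np.c_[xs,ys]); P=P[abs(P[:,2]-.078)<.008]; print("green lid",(P.min(0)+P.max(0))/2)
E
python3 fin.py
```

```text
time_s: 16.52
tool_pos: [0.4746, 0.1895, 0.3163]
tool_rot: [-180.0, 0.0, 4.8]
force: [0.3, 0.0, 0.3]
grip_width: 0.0868
16.5667 lid z 0.1498 tilt [-0.79  0.28] lid c [0.5224 0.1932] bar [0.5224 0.1912 0.2089] rod z 0.2103 816
16.6167 lid z 0.1498 tilt [-0.83  0.24] lid c [0.5224 0.1933] bar [0.5225 0.1913 0.2091] rod z 0.2104 817
16.6667 lid z 0.1498 tilt [-0.84  0.33] lid c [0.5222 0.1934] bar [0.5224 0.1912 0.2091] rod z 0.2104 820
green lid [ 0.65908774 -0.14705032  0.07952018]
```

View pics/w9.png

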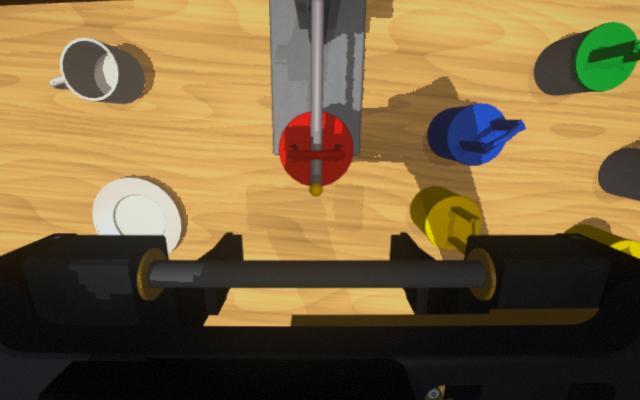

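View pics/s9.png

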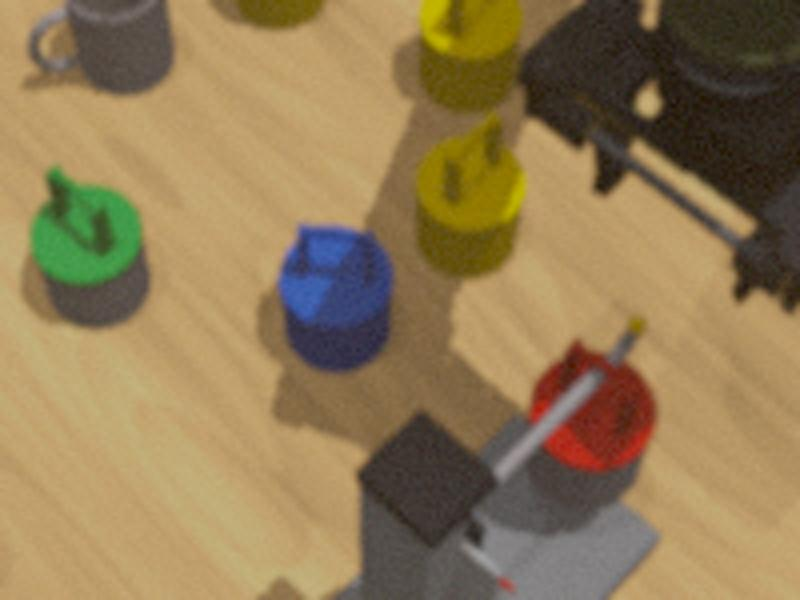

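The tin hangs upright on the hook, in the wrist view at (316,149) with the tip in front at (316,190), and nothing is moving. I'll let another second pass, check once more and hand in.

```bash
python3 -m pendant '[{"rx":0,"ry":0,"rz":0,"tx":0,"ty":0,"tz":0,"jaw":87},{"rx":0,"ry":0,"rz":0,"tx":0,"ty":0,"tz":0,"jaw":87},{"rx":0,"ry":0,"rz":0,"tx":0,"ty":0,"tz":0,"jaw":87},{"rx":0,"ry":0,"rz":0,"tx":0,"ty":0,"tz":0,"jaw":87},{"rx":0,"ry":0,"rz":0,"tx":0,"ty":0,"tz":0,"jaw":87},{"rx":0,"ry":0,"rz":0,"tx":0,"ty":0,"tz":0,"jaw":87},{"rx":0,"ry":0,"rz":0,"tx":0,"ty":0,"tz":0,"jaw":87},{"rx":0,"ry":0,"rz":0,"tx":0,"ty":0,"tz":0,"jaw":87},{"rx":0,"ry":0,"rz":0,"tx":0,"ty":0,"tz":0,"jaw":87},{"rx":0,"ry":0,"rz":0,"tx":0,"ty":0,"tz":0,"jaw":87}]'; python3 fin.py && python3 -c "
from cell import env
print(env.sign_off())"
```

```text
time_s: 17.6
tool_pos: [0.4743, 0.1895, 0.3165]
tool_rot: [180.0, 0.0, 4.8]
force: [-0.6, 0.6, -0.5]
grip_width: 0.087
17.65 lid z 0.1498 tilt [-0.88  0.28] lid c [0.5222 0.1932] bar [0.5226 0.1907 0.2088] rod z 0.2105 803
17.7 lid z 0.1498 tilt [-0.73  0.35] lid c [0.5221 0.1933] bar [0.5226 0.1907 0.2088] rod z 0.2104 802
17.75 lid z 0.1498 tilt [-0.75  0.26] lid c [0.522  0.1932] bar [0.5226 0.1906 0.2088] rod z 0.2104 804
green lid [ 0.65890477 -0.14760016  0.0783059 ]
the job is handed in; nothing more can be done
None
```

The red tin is hanging still in the dip of the hook, and I handed the job in at about 17.8 s. I gripped it by its handle, threaded the handle over the free end of the rod, and lowered it until the force on the gripper was about zero. Then I let go and backed off clear.

**Last checks** (over the last second, before handing in):
- **Dip:** the hook is about 28 mm down, measured as the drop of the rod's top from 0.2387 to 0.2104 m. The rod and lid heights did not change over that second.
- **Tin:** it is tilted less than 1° and sits about 4 mm from the measured dip as seen from above.
- **Green tin:** it is within about 1 mm of where it started.
- **Robot:** the gripper is open and touching nothing.

**What failed or disagreed:**
- My first move call was refused because some keys were missing; nothing moved.
- With the tin already on the hook and still gripped, the wrist showed a sideways force of -1.3 N. My 3 mm correction overshot to about +3.5 N, and I moved 2 mm back before letting go.
- At the start, the views disagreed by up to 4 mm on the handle's position and 4° on its direction. The wrist view settled it.
- The wrist force is noisy (about ±0.5 N). It gives a tin weight of roughly 3.1–3.6 N, and the dip gives about 3.1 N, or 0.32 kg.

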